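Pack the second candle holder and fasten the case

ROBOT

A 6-joint arm with a two-finger parallel gripper is mounted at the origin on the work surface. World frame = base frame: x ahead of the robot, y to its left, z up, the work surface at z = 0. Lengths are in m, angles in rad, forces in N, time in s.
With the tool pointing down it reaches from about 0.35 to 0.975 m from the base axis. Payload 7.1 kg.
Tool frame: the origin (TCP) lies midway between the tips of the shut fingers; the grasp point (between the pads) lies 19 mm behind it; z points along the fingers, y is the line along which they close (so a half turn about z gives the same grasp; the last joint's range is limited). The gripper opens to 88 mm and grips with 3 to 60 N. Pads are 20 mm wide; open, the fingers measure 115 mm over their backs; the gripper's body (75 mm by 178 mm) begins 61 mm behind the grasp point.
Start: joints at [-1.346, 0.423, 1.63, -0, 1.089, -0.019], TCP at [0.151, -0.606, 0.223] pointing down, gripper open.
Joint ranges: [-3, 3], [-0.9, 2.11], [0.09, 2.58], [-1.31, 4.45], [0.11, 2.69], [-2.54, 2.54]. Speed limits (rad/s): [2.39, 2.39, 3.01, 3.14, 3.14, 3.14].

INTERFACE

Orientations are given as a unit quaternion [w, x, y, z].
In Python, from station import move_pose, movel, movej, command_gripper, wait, inverse_kinematics, read_camera, camera_info, MotionError, job_done, get_time, get_joint_pos, get_qvel, get_effort, get_tcp_pos, get_ee_rot, get_ft_force, get_ft_torque, get_grip_width, get_finger_force gives the robot as it stands. Calls block until the motion is done:
- move_pose(position, orientation): joint-space move of the TCP to a pose.
- movel(position, frame=None, v=0.15, until_force=None): straight line of the TCP; frame=None keeps the orientation; v is the mean speed in m/s. With until_force (N) it stops when the force on the tool has changed by that much, and returns True; else False.
- movej(angles): joint-space move.
- command_gripper(opening): opening from 0.0 (shut) to 1.0 (fully open); the grip force is fixed at half the most; returns when the fingers have stopped.
- wait(seconds).
- inverse_kinematics(position, orientation): joint angles nearest the present ones, or None.
- read_camera(name): name is "scene" or "top"; returns the picture (400x640x3 uint8, red, green, blue); there is no depth.
- camera_info(name): a dict with "intrinsics" (3x3 intrinsics, pixels), "dist" ([k1, k2, p1, p2, k3] as OpenCV has them; the pictures are not rectified), "T" (4x4, takes a point from camera to world coordinates). Camera axes: x right, y up, looking along -z (the intrinsics and any distortion apply to the point x, -y, -z); pixel columns grow to the right and rows downward; lengths in m; the calibration is good to about 2 mm. A picture is of the moment at which its call begins. camera_info takes no time and is no camera call.
A pose or a line that the arm cannot do raises MotionError and nothing moves.
- job_done(): hands the job in; it is judged then, once.
Readings, each from a call of its own:
- get_time(): time.
- get_joint_pos(): joint angles.
- get_qvel(): joint speeds.
- get_effort(): joint torques, N m.
- get_tcp_pos(): TCP position.
- get_ee_rot(): TCP orientation.
- get_ft_force(): force on the tool from outside, world axes, zero at the start.
- get_ft_torque(): the same for the moment, N m.
- get_grip_width(): opening from 0.0 (shut) to 1.0 (fully open).
- get_finger_force(): force on a finger pad.
Only numpy, scipy, OpenCV 4.12 (cv2) and the standard library are available. Lean on these libraries where they do the work, as an engineer would, in place of code of your own. Each camera call takes 0.05 s, during which the arm holds its last target. There are 200 camera calls.

TASK

Pack the set: set the loose ribbed candle holder, the twin of the one already in the wooden case, upright and wholly on the cork pad in the empty bay, without dropping it. Then lower the lid fully shut without slamming it, and fold the brass hasp down flat against the front of the case. Leave its twin, and the goblet and the jar that stand near the holder, where they are.

Things in the scene. Friction and masses are not known exactly. Their poses are not given: they have to be found in the camera images.
- holder_center (a point): the loose candle holder, pale green stone, a solid of revolution 62 mm tall, 0.22 kg: foot 46 mm across, waist 26 mm across 22 mm up, then a ribbed cup 50 mm across from 30 to 62 mm above its underside (grip it there). It stands upright on the table. The point is on its axis, half-way up (31 mm above its underside); z is its axis, up.
- pad: fixed cork pad 90 x 90 x 4 mm on the floor of the empty bay, which may be the left or the right one. Origin: centre of its underside; axes parallel to the case's.
- case: the fixed wooden presentation case, outside 170 (its x) x 274 (its y) x 80 mm high without the lid; walls, floor and divider 8 mm thick; two bays side by side along y, each 154 x 125 mm and 72 mm deep, centred 66.5 mm either side of the middle. Origin: centre of its underside, on the table; -x is its front, which faces the robot more or less; z up.
- lid (a joint): lid angle (rad): 0 = shut on the rim, growing as it opens; starts half open at 0.96 to 1.05, stop at 1.07, so it overhangs the bays: a hand coming straight down strikes it, one leaning back towards the case's front passes under. Stiff hinge (0.6 N m): stays where it is left and must be pushed down all the way, about 3 N at its front edge.
- lid_hinge (a point): middle of the lid's hinge line, which runs along the case's y at the top of the rear wall's outer face (85 mm behind the case's middle, 80 mm up). The lid is a flat wooden board 170 x 274 x 10 mm; its underside passes through the hinge line. The point's axes turn with the lid: -x from the hinge towards the lid's front edge, z out of its upper face.
- hasp (a joint): angle of the hasp (rad) relative to the lid: 0 = square to the lid, hanging flat on the front of the shut case, over the staple; 1.57 = sticking straight out from the lid's front edge; starts at 1.3 to 1.8, can fold back to 2.4. Slightly stiff (0.05 N m): it stays where it is left.
- hasp_hinge (a point): middle of the hasp's hinge line, on the lid's front edge, 86 mm before the case's middle and 88 mm up when shut; moves with the lid. The hasp: brass strap 36 mm wide, 5 thick, 58 long from that line, with a slot in which the case's staple stands flush. Shut, its outer face is 6 mm before the hinge line. Axes turn with it: -z along the strap to its free end, -x out of its outer face.
- hasp_end (a point): middle of the hasp's free end, 58 mm from its hinge line; moves with it.
- holder: the same loose candle holder; origin: centre of its underside.
- mate: its twin, standing in the other bay, to be left alone. Origin: centre of its underside, as for the pieces below.
- goblet: tall pale stone goblet, 62 mm across, 112 mm tall, on the table near the holder; leave alone.
- jar: squat pink stone jar with a knobbed lid (one piece), 64 mm across, 54 mm tall, near the holder; leave alone.
There are look-alikes about, which are no part of the job. What is shaped like the holder but orange is not meant.

How it is judged:
On the way, in this order (a step that is already met when the one before it is completed fails the run):
1. the holder stands upright on the cork pad, let go, with the lid still open (horizontal distance between holder_center and pad below 0.022 m and z of holder_center in the frame of pad between 0.028 and 0.042 m and angle between holder_center's own z axis and vertical below 0.12 rad and contact force between the fingers and holder below 0.3 N and linear speed of holder below 0.03 m/s and value of joint lid above 0.5 rad), for 0.2 s.
2. the lid is fully shut while the hasp is not yet folded down (value of joint lid below 0.05 rad and value of joint hasp above 0.4 rad), for 0.1 s.
3. the hasp is folded flat against the front (value of joint hasp below 0.12 rad and value of joint lid below 0.05 rad), for 0.2 s.
At the end, for the whole second after the job is handed in: The holder stands upright (within 0.12 rad) and at rest on the cork pad, its axis within 22 mm of the pad's centre; the lid is shut (under 0.05 rad); the hasp lies against the front of the case (under 0.12 rad) (all of step 3 and horizontal distance between holder_center and pad below 0.022 m and z of holder_center in the frame of pad between 0.028 and 0.042 m and angle between holder_center's own z axis and vertical below 0.12 rad and linear speed of holder below 0.03 m/s); the robot touches nothing.
It fails at once if another piece is shifted by more than 25 mm or tipped by more than 0.4 rad (distance of any of mate, goblet, jar from where it was at the start of the episode above 0.025 m or angle between any of mate, goblet, jar's own z axis and vertical above 0.4 rad).
It fails at once if the holder is dropped or thrown (faster than 0.5 m/s while not held) (linear speed of holder above 0.5 m/s and contact force between the fingers and holder below 0.2 N).
It fails at once if the lid is slammed (shutting faster than 3 rad/s) (velocity of joint lid below -3 rad/s).
It also fails if it takes over 64 s, if anything falls off the work surface, if the arm or the gripper's body presses on something with over 40 N, if the wrist force passes 120 N, or if a joint passes its speed limit or range.

## Working session

There is one attempt and no reset: what is moved stays moved. The work goes in short steps, each a Python script; the robot and the scene stay as the last script left them, time stands still between calls to the robot, and variables do not carry over. Pictures are saved under pics/ and viewed, at most 10 in all, crops included, and the job is handed in when it is done.

```bash
ls; mkdir -p pics; python3 - <<'E'
from station import *
import cv2,numpy as np
np.set_printoptions(precision=4,suppress=True)
for n in("scene","top"):
    im=read_camera(n); cv2.imwrite(f"pics/{n}0.png",im[:,:,::-1])
    i=camera_info(n); print(n,np.array(i["intrinsics"]),i["dist"],np.array(i["T"]))
print(get_time(),get_ee_rot())
E
```

```text
pics
scene [[418.9979   0.     323.267 ]
 [  0.     418.9979 193.2544]
 [  0.       0.       1.    ]] [-0.0876  0.      0.      0.      0.    ] [[ 0.7043 -0.3708  0.6054  1.0872]
 [ 0.7098  0.3852 -0.5898 -0.6401]
 [-0.0145  0.8451  0.5345  0.5853]
 [ 0.      0.      0.      1.    ]]
top [[399.2608   0.     322.8686]
 [  0.     399.2608 199.9507]
 [  0.       0.       1.    ]] [-0.0458  0.      0.      0.      0.    ] [[-0.016   0.9919 -0.1263  0.4508]
 [-0.9996 -0.013   0.0248 -0.0736]
 [ 0.023   0.1267  0.9917  0.772 ]
 [ 0.      0.      0.      1.    ]]
0.1 [-0.0007  0.9926  0.1216 -0.0001]
```

View pics/scene0.png

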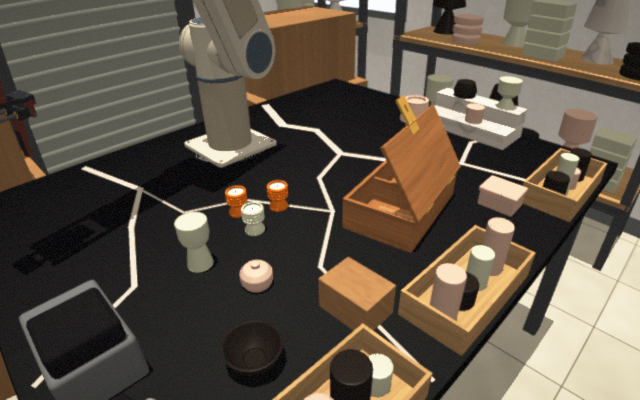

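View pics/top0.png

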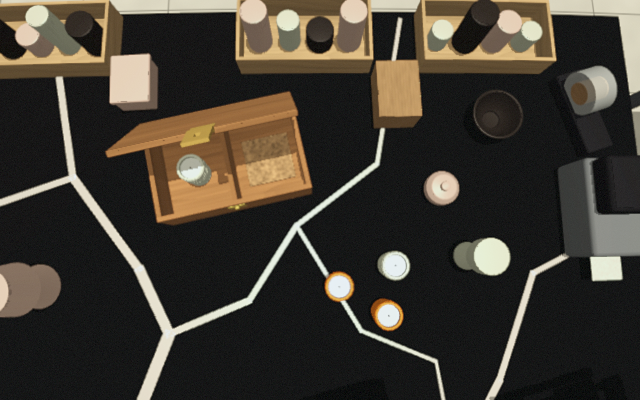

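The top view shows the holder at (395,266), orange look-alikes at (339,286) and (388,315), the goblet at (490,256) and the jar at (442,188). The case is around (150-310, 95-220), with the twin in the left bay (193,168) and the cork pad in the right bay (268,160). I'll zoom in for the corners.

```bash
cat > h.py <<'E'
import numpy as np,cv2
from station import *
np.set_printoptions(precision=4,suppress=True)
def ray(n,uv):
    i=camera_info(n);K=np.array(i["intrinsics"]);T=np.array(i["T"])
    p=cv2.undistortPoints(np.array(uv,float).reshape(-1,1,2),K,np.array(i["dist"],float)).reshape(-1,2)
    d=np.c_[p[:,0],-p[:,1],-np.ones(len(p))]@T[:3,:3].T
    return T[:3,3],d
def onz(n,uv,z):
    o,d=ray(n,uv); return o+d*((z-o[2])/d[:,2])[:,None]
def proj(n,P):
    i=camera_info(n);K=np.array(i["intrinsics"]);T=np.array(i["T"])
    c=(np.atleast_2d(P)-T[:3,3])@T[:3,:3]
    return cv2.projectPoints((c*[1,-1,-1]).reshape(-1,1,3),np.zeros(3),np.zeros(3),K,np.array(i["dist"],float))[0].reshape(-1,2)
def tri(uv1,uv2):
    o1,d1=ray("top",uv1);o2,d2=ray("scene",uv2);out=[]
    for a,b in zip(d1,d2):
        s=np.linalg.lstsq(np.c_[a,-b],o2-o1,rcond=None)[0]
        p,q=o1+a*s[0],o2+b*s[1];out.append(np.r_[(p+q)/2,np.linalg.norm(p-q)])
    return np.array(out)
E
python3 - <<'E'
from h import *
t=cv2.imread("pics/top0.png");s=cv2.imread("pics/scene0.png")
# pale blobs
for n,im,box in(("top",t,(365,240,430,295)),("top",t,(420,165,465,210)),("top",t,(445,230,515,285)),("top",t,(325,268,358,304))):
    x0,y0,x1,y1=box;c=im[y0:y1,x0:x1].astype(int)
    m=(c.max(2)>75).astype(np.uint8)
    k,l,st,ce=cv2.connectedComponentsWithStats(m);j=1+np.argmax(st[1:,4])
    print(box,st[j][:4]+[x0,y0,0,0],ce[j]+[x0,y0],st[j,4])
a=cv2.resize(t[85:230,95:325],None,fx=3.4,fy=3.4,interpolation=cv2.INTER_CUBIC)
cv2.imwrite("pics/a.png",a)
b=cv2.resize(s[90:250,330:480],None,fx=3.6,fy=3.6,interpolation=cv2.INTER_CUBIC)
cv2.imwrite("pics/b.png",b)
E
```

```text
(365, 240, 430, 295) [378 251  32  30] [393.7428 265.1253] 766
(420, 165, 465, 210) [424 171  36  34] [441.2359 187.7118] 975
(445, 230, 515, 285) [454 237  57  39] [483.2171 255.9225] 1677
(325, 268, 358, 304) [325 268  29  36] [338.557  285.9974] 772
```

View pics/a.png

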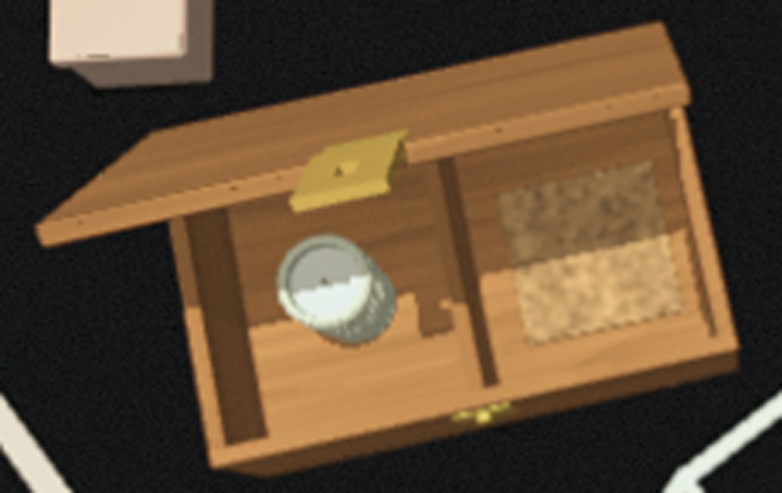

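View pics/b.png

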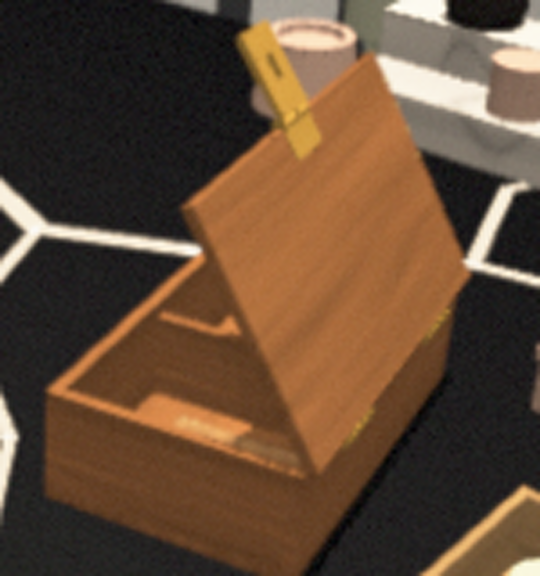

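Crop a shows the case rim front corners at (212,467) and (736,350), and pad corners at (527,343), (680,311), (652,163), (500,195). In crop b, the lid's front corners are at (187,208) and (372,57), and the hinge end is at (320,470).

```bash
python3 - <<'E'
from h import *
A=lambda l:np.array(l)/3.4+[95,85]-0.35
B=lambda l:np.array(l)/3.6+[330,90]-0.35
rim=onz("top",A([(212,467),(736,350)]),.08);print("rimfront L,R",rim,np.linalg.norm(rim[0]-rim[1]))
pad=onz("top",A([(527,343),(680,311),(652,163),(500,195)]),.012);print("pad",pad,pad.mean(0),[np.linalg.norm(pad[i]-pad[i-1]) for i in range(4)])
sc=onz("scene",B([(50,392),(320,470)]),.08);print("scene FR,RR",sc,np.linalg.norm(sc[0]-sc[1]))
sb=onz("scene",B([(47,497)]),0);print("FR bottom",sb)
lid=tri(A([(690,103),(45,245)]),B([(187,208),(372,57)]));print("lid front R,L",lid,np.linalg.norm(lid[0]-lid[1]))
y=rim[0]-rim[1];y/=np.linalg.norm(y);x=np.array([y[1],-y[0],0]);
yaw=np.arctan2(-y[0],y[1])
pv=(pad[0]-pad[1]);print("yaw",yaw,np.arctan2(-pv[0],pv[1]), )
print("case centre from rim",rim.mean(0)+.085*x, "from pad", pad.mean(0)+.0665*y)
# hasp end (top) and scene
hs=tri(A([(340,205)]),B([(252,30)]));print("hasp end rough",hs)
# holder: cup top at z .062
s=cv2.imread("pics/scene0.png");t=cv2.imread("pics/top0.png")
m=(t[240:295,372:425].max(2)>75).astype(np.uint8)
c=max(cv2.findContours(m,0,1)[0],key=cv2.contourArea)
e=cv2.fitEllipse(c);u=np.array(e[0])+[372,240];print(e,u,onz("top",u,.062))
c2=s[198:240,236:270].astype(int);m=((c2.max(2)>75)&(c2[...,2]-c2[...,0]<45)).astype(np.uint8)
k,l,st,ce=cv2.connectedComponentsWithStats(m);j=1+np.argmax(st[1:,4]);print(st[j],ce[j]+[236,198])
u2=ce[j]+[236,198];print("scene holder at .034",onz("scene",u2,.036),proj("scene",[np.r_[onz("top",u,.062)[0,:2],0.031]]))
for n,uv,z in(("jar",(441.2,187.7),.03),("goblet",(490,256),.112),("orange1",(339,285),.062),("orange2",(388,314),.062)):print(n,onz("top",[uv],z))
E
```

```text
rimfront L,R [[ 0.5041  0.1972  0.08  ]
 [ 0.561  -0.0707  0.08  ]] 0.2738351148261128
pad [[ 0.5774  0.0478  0.012 ]
 [ 0.5947 -0.0388  0.012 ]
 [ 0.6817 -0.0232  0.012 ]
 [ 0.6637  0.064   0.012 ]] [0.6293 0.0124 0.012 ] [np.float64(0.08781677837362463), np.float64(0.08833351599621357), np.float64(0.08834672528098068), np.float64(0.08910431271291414)]
scene FR,RR [[ 0.5626 -0.0669  0.08  ]
 [ 0.7285 -0.02    0.08  ]] 0.17238423219484164
FR bottom [[ 0.5624 -0.0681  0.    ]]
lid front R,L [[ 0.6438 -0.0519  0.2267  0.0043]
 [ 0.588   0.2162  0.2247  0.0062]] 0.27382565111697577
yaw 0.20925507021527473 0.1973970870023422
case centre from rim [0.6157 0.0809 0.08  ] from pad [0.6155 0.0775 0.012 ]
hasp end rough [[0.5874 0.0767 0.2793 0.0042]]
((21.740564346313477, 25.146291732788086), (28.84800148010254, 31.983901977539062), 105.57308959960938) [393.7406 265.1463] [[ 0.4234 -0.2148  0.062 ]]
[  6   0  28  38 732] [253.75   216.3525]
scene holder at .034 [[ 0.4209 -0.2127  0.036 ]] [[253.8802 218.9852]]
jar [[ 0.5658 -0.3177  0.03  ]]
goblet [[ 0.4369 -0.3675  0.112 ]]
orange1 [[ 0.3907 -0.1172  0.062 ]]
orange2 [[ 0.3391 -0.2018  0.062 ]]
```

Measurements agree: pad and rim both give the case centre at about (0.6155, 0.079) with yaw 0.205, and the sizes match. I'll pick with a 30° lean, which clears the orange pieces and later passes under the lid.

```bash
cat >> h.py <<'E'
from scipy.spatial.transform import Rotation as Ro
YAW=.205;C=np.array([.6155,.079,0.]);ex=np.array([np.cos(YAW),np.sin(YAW),0]);ey=np.array([-np.sin(YAW),np.cos(YAW),0]);ez=np.array([0,0,1.])
W=lambda x,y,z:C+x*ex+y*ey+z*ez
def ori(t):
    z=np.sin(t)*ex-np.cos(t)*ez;y=-ey;x=np.cross(y,z)
    return Ro.from_matrix(np.c_[x,y,z]).as_quat(scalar_first=True),z
T=np.radians(30);Q,AX=ori(T);Q0,_=ori(0)
tcp=lambda g:np.array(g)+.019*AX   # grasp point -> TCP (leaning hand)
HOLD=np.array([.4225,-.2155,0]);PAD=np.array([.6293,.0124,.008])
E
python3 - <<'E'
from h import *
g=HOLD+.047*ez;p=PAD+(.004+.047)*ez
for n,P,q in(("pre",tcp(g-.12*AX),Q),("pick",tcp(g),Q),("lift",tcp(g+.16*ez),Q),("padpre",tcp(p-.17*AX),Q),("pad",tcp(p),Q),("lid0",W(.03,-.06,.3),Q0),("lid1",W(-.06,-.06,.09),Q0),("hasp",W(-.15,0,.15),Q0),("hasp1",W(-.102,0,.036),Q0)):
    print(n,P,inverse_kinematics(P,q))
command_gripper(.8)
move_pose(tcp(g-.12*AX),Q)
im=read_camera("top");cv2.imwrite("pics/c.png",np.vstack([cv2.resize(im[150:340,300:540,::-1],None,fx=2,fy=2),cv2.resize(read_camera("scene")[130:310,150:390,::-1],None,fx=1.2,fy=1.2).repeat(1,0)[:, :480] if 0 else cv2.resize(read_camera("scene")[160:270,150:390,::-1],(480,220))]))
print(get_time(),get_joint_pos(),proj("top",[g+.015*ez]))
E
```

```text
pre [ 0.3731 -0.2258  0.1345] [-0.8951  0.2681  2.3175  1.0351  0.5448 -0.4329]
pick [ 0.4318 -0.2136  0.0305] [-0.7506  0.574   2.2736  1.6325  0.4215 -0.954 ]
lift [ 0.4318 -0.2136  0.1905] [-0.7506  0.1765  2.2166  0.8241  0.59   -0.0472]
padpre [ 0.5554 -0.003   0.1898] [-0.1146  0.2242  2.1524  0.5481  0.3062  0.7646]
pad [0.6386 0.0143 0.0425] [-0.0597  0.6112  2.0313  1.6412  0.1315 -0.3016]
lid0 [0.6571 0.0264 0.3   ] [ 0.022   0.3999  1.4803 -0.      1.2615  1.3878]
lid1 [0.569 0.008 0.09 ] [-0.0068  0.5271  1.8352 -0.      0.7793  1.359 ]
hasp [0.4686 0.0485 0.15  ] [ 0.0778  0.3094  2.0177 -0.      0.8145  1.4436]
hasp1 [0.5156 0.0582 0.036 ] [ 0.0895  0.5687  1.96   -0.      0.6129  1.4553]
2.3333 [-0.8959  0.2683  2.316   1.0348  0.5448 -0.4328] [[394.124  265.6289]]
```

View pics/c.png

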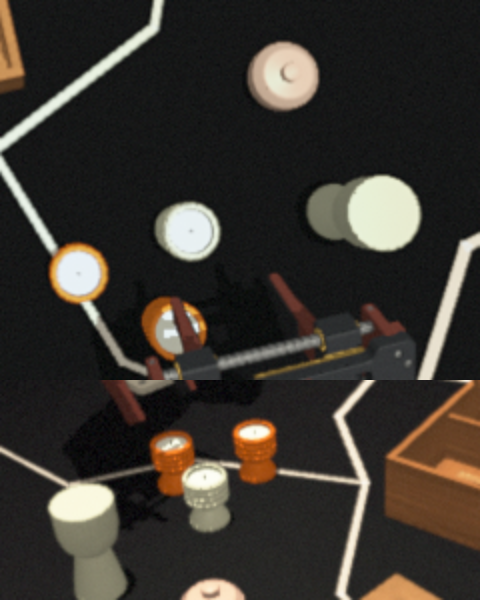

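The close view puts the cup centre at crop (192,231), i.e. top pixel (396,265.5), about 3 mm further to -y than I assumed. The path past the orange pieces is clear. A 25° lean keeps the wrist away from its limit, so I'll use that.

```bash
sed -i 's/radians(30)/radians(25)/; s/HOLD=np.array(\[.4225,-.2155,0\])/HOLD=np.array([.423,-.2183,0])/' h.py; python3 - <<'E'
from h import *
g=HOLD+.047*ez;p=PAD+(.004+.047)*ez
print(inverse_kinematics(tcp(p),Q))
move_pose(tcp(g-.1*AX),Q)
movel(tcp(g),v=.12,until_force=6) and print("touch!",get_tcp_pos(),tcp(g))
command_gripper(0.)
print("w",get_grip_width()*88,get_finger_force(),get_ft_force())
movel(tcp(g+.17*ez),v=.12)
print("w",get_grip_width()*88,get_finger_force(),get_time())
movel(tcp(p-.17*AX),v=.2)
cv2.imwrite("pics/d.png",np.hstack([cv2.resize(read_camera("top")[80:280,130:330,::-1],(400,400)),cv2.resize(read_camera("scene")[80:280,280:480,::-1],(400,400))]))
print(get_time(),get_joint_pos())
E
```

```text
[-0.0481  0.6047  1.9835  0.6897  0.1671  0.6577]
w 49.452634646131514 30.001232028007507 [-2.2737  0.6902  6.9683]
w 49.556310316690656 29.999680817127228 5.675
7.2 [-0.0902  0.237   2.071   0.2979  0.431   1.0308]
```

View pics/d.png

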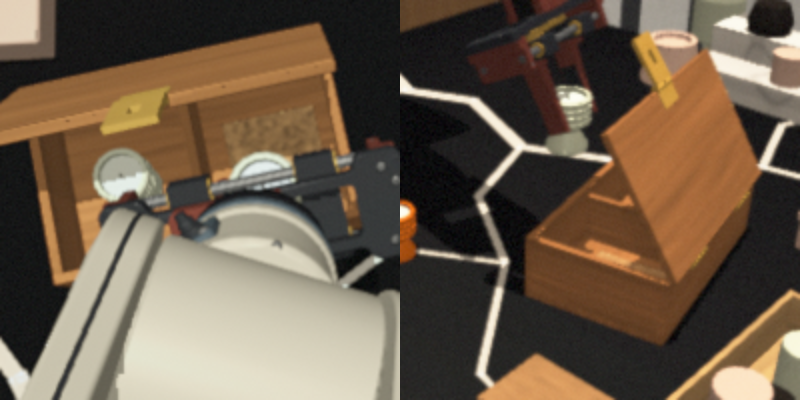

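The holder is held upright at scene crop (565,115), clear of the lid, and the pad is free. I'll insert it along the tool axis, then set it down under force guard.

```bash
python3 - <<'E'
from h import *
p=PAD+(.004+.047)*ez
print(movel(tcp(p+.012*ez),v=.1,until_force=12),get_tcp_pos()-tcp(p))
print(movel(tcp(p-.006*ez),v=.02,until_force=3),get_tcp_pos()-tcp(p),get_ft_force())
command_gripper(.70)
print(get_grip_width()*88,get_finger_force(),get_time())
wait(.2)
print(movel(tcp(p-.19*AX),v=.15,until_force=8),get_time())
cv2.imwrite("pics/e0.png",read_camera("top")[:,:,::-1])
move_pose(W(-.15,-.06,.33),Q0)
move_pose(W(.05,-.06,.33),Q0)
cv2.imwrite("pics/e.png",np.hstack([cv2.resize(read_camera("top")[80:280,130:330,::-1],(400,400)),cv2.resize(read_camera("scene")[80:280,280:480,::-1],(400,400))]))
print(get_time(),get_joint_pos())
E
```

```text
False [ 0.0001 -0.0001  0.0125]
True [-0.0001  0.      0.0003] [-1.5188 -0.3771  3.3372]
61.575047722821175 0.0 9.9833
False 11.6
13.3167 [ 0.0268  0.4076  1.4013 -0.      1.3334  1.393 ]
```

View pics/e.png

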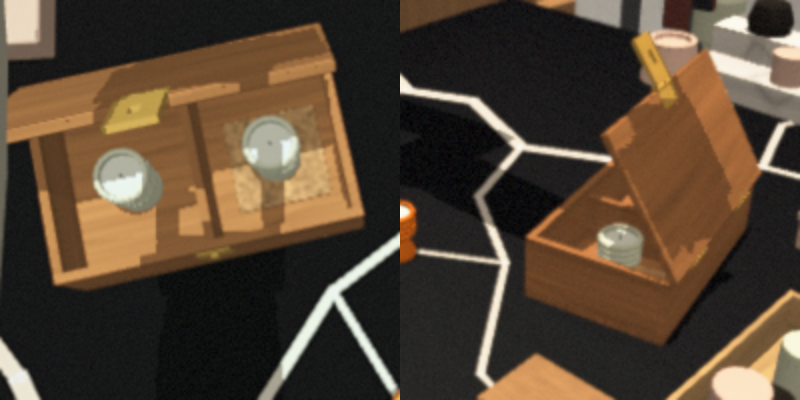

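The holder stands on the pad at crop (270,145), upright, and the lid and hasp are unmoved. Next I check its offset and lower the lid along its arc.

```bash
python3 - <<'E'
from h import *
print("holder off",onz("top",[(265,152.5)],.074)-PAD,"tcp",get_tcp_pos()-W(.05,-.06,.33))
command_gripper(0.)
r=.150
def P(th,gap):  # TCP for finger's front lower corner on lid's upper face
    return W(.085-r*np.cos(th)+(.010+gap)*np.sin(th)+.010,-.06,.08+r*np.sin(th)+(.010+gap)*np.cos(th))
movel(P(1.05,.02)+[0,0,.03],v=.2)
print(movel(P(1.05,.02),v=.1,until_force=5))
f=[]
for th in np.arange(1.0,.09,-.1):
    if movel(P(th,0),v=.12,until_force=25): print("force",th,get_ft_force())
    f.append(np.r_[th,get_ft_force()])
print(np.array(f),get_time())
print(movel(P(0,-.004),v=.04,until_force=15),get_tcp_pos()[2],get_ft_force(),get_time())
E
```

```text
holder off [[-0.0028 -0.0014  0.066 ]] tcp [-0.0013 -0.0004  0.0001]
False
[[ 1.     -0.2394  1.6202 -0.3478]
 [ 0.9     0.2862  0.6453 -0.8208]
 [ 0.8     0.3976 -0.4815  0.0788]
 [ 0.7    -0.1397 -0.1192 -0.2262]
 [ 0.6    -0.1787  0.8747  0.4423]
 [ 0.5    -0.1605 -0.1939 -0.4484]
 [ 0.4    -0.1968  0.6019 -0.5785]
 [ 0.3     1.2218  0.6538  0.6222]
 [ 0.2    -0.3824  0.3014 -0.2967]
 [ 0.1     0.1986  0.2233  0.281 ]] 18.1667
True 0.0902813209054162 [-2.3376  0.02    9.6894] 18.5917
```

```bash
python3 - <<'E'
from h import *
p=get_tcp_pos()
print(movel(p-[0,0,.006],v=.03,until_force=15),get_tcp_pos()[2],get_ft_force())
wait(.15)
movel(p+[0,0,.1],v=.15)
move_pose(W(-.2,-.06,.25),Q0)
cv2.imwrite("pics/f.png",np.hstack([cv2.resize(read_camera("top")[80:280,130:330,::-1],(400,400)),cv2.resize(read_camera("scene")[80:280,280:480,::-1],(400,400))]))
print(get_time())
E
```

```text
True 0.09025410529752559 [-4.5815  0.1511 11.9886]
20.55
```

View pics/f.png

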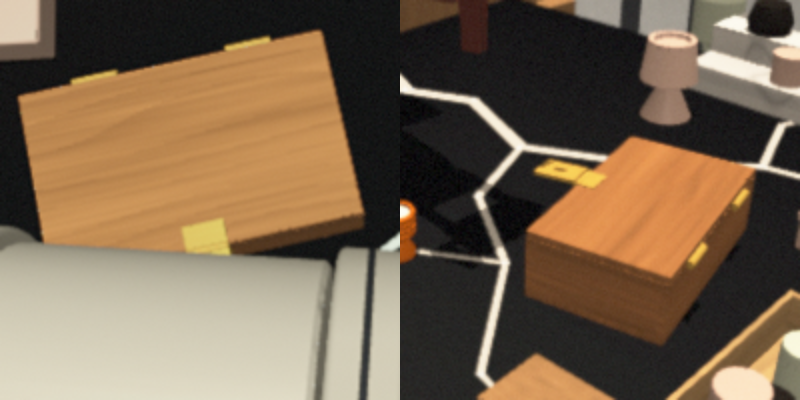

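The lid is shut flush and the hasp sticks out horizontally at scene crop (565,172). Next I fold it down along its arc.

```bash
python3 - <<'E'
from h import *
def P(ph,gap,r=.038):
    return W(-.086-r*np.sin(ph)-(.006+gap)*np.cos(ph)-.010,0,.088-r*np.cos(ph)+(.006+gap)*np.sin(ph))
movel(P(1.57,.1),v=.2)
movel(P(1.8,.012),v=.15,until_force=6) and print("touch",get_tcp_pos())
for ph in np.arange(1.6,.05,-.2):
    if movel(P(ph,.001),v=.1,until_force=20): print("force",ph,get_ft_force())
movel(W(-.103,0,.040),v=.08,until_force=20) and print("force down",get_ft_force())
print(movel(W(-.094,0,.040),v=.03,until_force=10),(get_tcp_pos()-C)@ex,get_ft_force(),get_time())
wait(.3)
movel(W(-.16,0,.045),v=.1);movel(W(-.2,0,.25),v=.2)
move_pose(W(-.22,-.25,.3),Q0)
cv2.imwrite("pics/g.png",np.hstack([cv2.resize(read_camera("top")[80:280,130:330,::-1],(400,400)),cv2.resize(read_camera("scene")[80:280,280:480,::-1],(400,400))]))
print(get_time())
E
```

```text
True -0.10308506284674579 [ 0.0121 -0.0606  0.0409] 24.5333
27.8417
```

View pics/g.png

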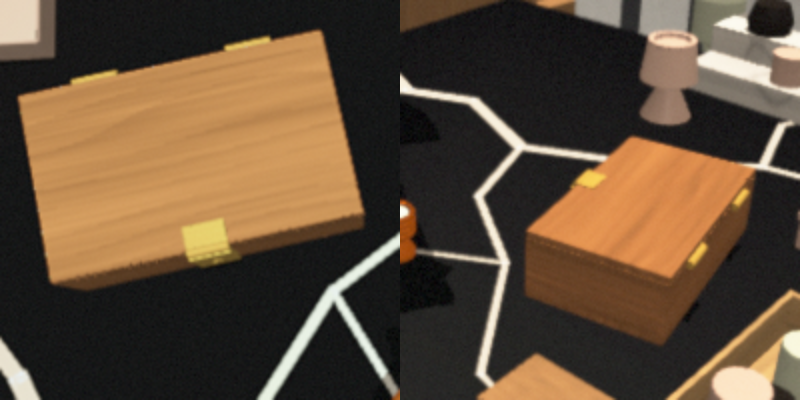

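The hasp now hangs down at top crop (213,258). The last press stopped early, so I'll press once more to be sure it lies flat.

```bash
python3 - <<'E'
from h import *
move_pose(W(-.2,0,.2),Q0)
movel(W(-.16,0,.042),v=.2)
movel(W(-.115,0,.042),v=.1)
for i in range(3):
    print(movel(W(-.092,0,.042),v=.03,until_force=14),(get_tcp_pos()-C)@ex,get_ft_force()@ex)
wait(.3)
movel(W(-.16,0,.045),v=.1);movel(W(-.2,0,.25),v=.2)
cv2.imwrite("pics/i.png",cv2.resize(read_camera("top")[150:250,180:330,::-1],None,fx=5,fy=5,interpolation=cv2.INTER_CUBIC)) if 0 else None
move_pose(W(-.22,-.25,.3),Q0)
cv2.imwrite("pics/i.png",cv2.resize(read_camera("top")[180:240,200:300,::-1],None,fx=7,fy=7,interpolation=cv2.INTER_CUBIC))
print(get_time(),get_finger_force())
E
```

```text
True -0.10299507597423643 0.9887802449754703
True -0.10330693144912582 0.2314023091636143
True -0.10357052622125264 -0.3120987729297402
34.7333 0.0
```

View pics/i.png

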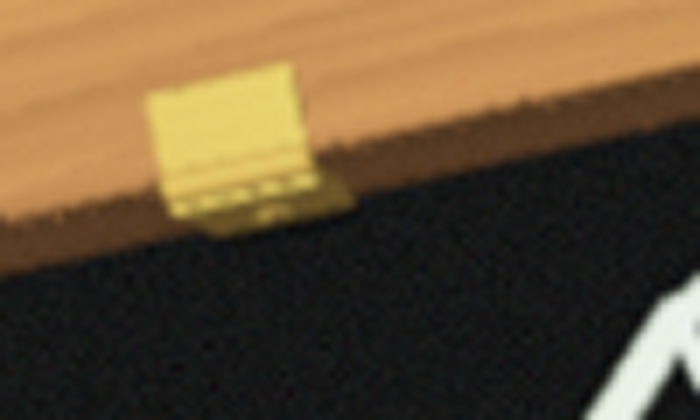

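```bash
python3 -c "
from station import *
print(job_done())"
```

```text
the job is handed in; nothing more can be done
None
```

I handed the job in at about 35 s: the holder stands upright about 3 mm off the pad's centre, the lid is shut, and the hasp is folded flat; no verdict came back, and I didn't re-measure the twin, goblet and jar at the end.

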